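# Pry open a snap-fit terminal box cover

## Robot

A 6-joint arm with a two-finger parallel gripper is mounted at the origin on a cart in front of the work surface, level with it; the furniture and walls round the work are solid. World frame = base frame: x ahead of the robot, y to its left, z up, the work surface at z = 0. Lengths are in m, angles in rad, forces in N, time in s.
With the tool pointing down it reaches from about 0.275 to 0.975 m from the base axis. Payload 8.4 kg.
Tool frame: the origin (TCP) lies on the centre line of the jaws, within the pads' length; the fingertips stand 8 mm ahead of it and the grasp point (between the pads) lies 11 mm behind it (robot.nose_length is the distance from the TCP to the fingertips, in m); z points along the fingers, y is the direction in which the jaws open and shut (so a half turn about z gives the same grasp; the last joint's range is limited). The gripper opens to 92 mm and grips with 3 to 60 N. Pads are 20 mm wide; open, the fingers measure 128 mm over their backs; the gripper's body (75 mm by 189 mm) begins 69 mm behind the grasp point.
Start: joints at [-0.002, 0.353, 1.633, -0, 1.155, -0.002], TCP at [0.625, -0, 0.223] pointing down, gripper open.
Joint ranges: [-2.63, 2.63], [-0.92, 2.1], [0.06, 2.66], [-1.3, 4.44], [0, 2.69], [-3.02, 3.02]. Speed limits (rad/s): [2.22, 2.22, 2.79, 3.14, 3.14, 3.14].

## Interface

Orientations are given as a unit quaternion [w, x, y, z].
In Python, from workcell import status, get_image, calibration, robot gives the robot as it stands. The module is installed in compiled form; this text tells all that it offers.
- The arm moves only by the tool drive_tool, never from a script. Its argument "steps" is a list of rows, each a list of 2 entries, a list of its own where there are three numbers: the shift along the world's x, y, z in mm, then the turn, a rotation vector about the world's x, y, z in units of 6 degrees (1.0 is 6 degrees). A call has 1 to 12 rows; each row shifts and turns the commanded pose from where the row before left it; what a row does not reach is not made up. A row lasts 1/12 s, in which the tool goes at most 41.7 mm and 7.16 degrees, less where a joint would pass 70% of its speed; a pose out of reach is approached as far as the arm can. A call with a gripper value outside its range is refused whole. "jaw" is the opening, from 0 (shut) to 1 (fully open), set as the call begins (left out, the last holds). The fingers move at their own pace and stop on an object; "newtons" is the grip in N (left out, the last holds). Time passes only in rows, so rows that do not move let the fingers close. It gives the time, the measured TCP pose, the force and the opening at its end, in the units of the state.
- status.observe(): the state, without advancing time (a new reading comes with each control period).
- get_image(name): name is "scene" or "side" or "wrist"; returns the picture (480x640x3 uint8, red, green, blue); there is no depth.
- calibration(name): a dict with "fx", "fy", "cx", "cy" (pixels), "camera_from_world" (4x4, takes a point from world to camera coordinates). Camera axes: x right, y up, looking along -z (the intrinsics and any distortion apply to the point x, -y, -z); pixel columns grow to the right and rows downward; lengths in m; the calibration is good to about 2 mm. A picture is of the moment at which its call begins: read the wrist's pose just before it. calibration takes no time and is no camera call; for the wrist camera it gives the pose at the moment of the call.
- robot.close_job(): hands the job in, once; it reports no verdict.
The state is a dict: "t": time; "q": joint angles; "qvel": joint speeds; "effort": joint torques, N m; "eef_pos": TCP position; "tool_rot": TCP orientation; "ft_force": force on the tool from outside, world axes, zero at the start; "wrist_torque": the same for the moment, N m; "finger_gap": finger opening in m.
Only numpy, scipy, OpenCV 4.12 (cv2) and the standard library are available. Lean on these libraries where they do the work, as an engineer would, in place of code of your own. Each camera call takes 0.05 s, during which the arm holds its last target.

## Task

Pick up the red-handled screwdriver, push its blade into the notch under the yellow lip of the terminal box and pry the blue snap-fit cover loose, until its front edge stands about 10 mm up from the seam; keep your fingers off the box. Then pull the blade out, lower the screwdriver flat onto the bench at least a hand's width (10 cm) clear of the box, and let go of it.

Things in the scene. Friction and masses are not known exactly. Their poses are not given: they have to be found in the camera images.
- driver_grip (a point): Grasp point on the handle axis of the red screwdriver (199 mm long, 120 g), which lies flat, axis 14 mm above the bench, blade roughly away from the robot. Handle faceted, 96 mm long, 32 wide, 28 high; shaft 6.4 mm thick. 133 mm from the blade tip, 65 mm from the butt. Its -y axis points to the blade; z up. Bystanders beside it: a longer yellow screwdriver, blue pliers.
- driver_tip (a point): Centre of the red screwdriver's blade tip; axes as driver_grip (blade points along -y).
- terminal_box: Grey terminal box fixed to the bench, 110 mm deep (x), 130 wide (y), blue cover on top with its seam at 76 mm and top at 85 mm. Origin: centre of the underside; z up. The front face (x = -55 mm) looks along the box's -x, roughly to the robot's right (world -y). The front wall is 5 mm thick; behind the notch it is hollow, free for 60 mm back from the face above 30 mm height.
- notch (a point): Middle of the notch, at (-55, 0, 70.5) mm in the box frame, same axes. It is 36 mm wide, from the sill at 65 mm height to the cover's underside at 76 mm. Lips above (yellow) and below (grey) reach 8 mm out and widen the mouth to about 20 mm. Push the blade in level along +x, 45 to 50 mm past the face; then lowering the handle by some 25 mm levers the tip up over the sill.
- cover (a joint): Angle of the blue cover about its hooked back edge (box x = +55 mm, height 76 mm): 0 = shut, front edge rising as it grows, at most 0.55 rad; 0.09 rad lifts the front edge by 10 mm. Its tight snap tabs resist with about 4 N at the front edge (7 N at 50 mm behind it) all the way, and it stays where it is left. Lever it: a tool merely lifted turns in the grip.

How it is judged:
On the way, in this order (a step that is already met when the one before it is completed fails the run):
1. the screwdriver's blade is in the notch under the still closed cover (x of driver_tip in the frame of terminal_box between -0.05 and 0.055 m and y of driver_tip in the frame of terminal_box between -0.06 and 0.06 m and z of driver_tip in the frame of terminal_box between 0.03 and 0.08 m and value of joint cover below 0.03 rad), for 0.05 s.
2. the cover's front edge is pried up by 6 mm or more (value of joint cover above 0.055 rad), for 0.1 s.
3. the screwdriver is lowered to within 50 mm of lying on the bench, still in the fingers, its tip at least 120 mm from the box's centre (height (world z) of driver_grip below 0.064 m and horizontal distance between driver_tip and terminal_box above 0.12 m and contact force between the fingers and driver_red above 0.5 N), for 0.02 s.
At the end, for the whole second after the job is handed in: The cover's front edge stays up by at least 6 mm (0.055 rad); the red screwdriver lies at rest on the bench (grip point and tip below 30 mm), its tip at least 120 mm from the box's centre, released (value of joint cover above 0.055 rad and height (world z) of each of driver_grip, driver_tip below 0.03 m and horizontal distance between driver_tip and terminal_box above 0.12 m and linear speed of driver_red below 0.02 m/s); the robot touches nothing.
It fails at once if the fingers push on the box or its cover (contact force between the fingers and terminal_box above 2 N).
It also fails if it takes over 54 s, if anything falls off the work surface, if the arm or the gripper's body presses on something with over 40 N, if the wrist force passes 120 N, or if a joint passes its speed limit or range.

## Working session

There is one attempt and no reset: what is moved stays moved. The work goes in short steps, Python scripts to look and compute and a tool call to move; the robot and the scene stay as the last step left them, time stands still between calls to the robot, and variables do not carry over. Pictures are saved under pics/ and viewed, and the job is handed in when it is done.

Besides the shell and the picture viewer there is one more tool, called after "Request:" as name([rows], argument=value, ...), one row to a line, values as JSON. drive_tool: Moves the arm, as the interface text tells. Its arguments: {"type":"object","properties":{"steps":{"type":"array","items":{"type":"array"}},"jaw":{"type":"number"},"newtons":{"type":"number"}},"required":["steps"]}

```bash
mkdir -p pics
python3 - <<'E'
from workcell import status,get_image,calibration
import cv2
s=status.observe();print(s['t'],s['eef_pos'],s['tool_rot'],s['finger_gap'])
for n in['scene','side','wrist']:
    c=calibration(n)
    im=get_image(n);cv2.imwrite(f'pics/{n}0.png',im[:,:,::-1]);print(n,c)
E
```

```text
0.0 [ 6.24524998e-01 -1.91094897e-05  2.21896826e-01] [-4.73000230e-04  7.07112155e-01  7.07101089e-01 -4.76245182e-04] 0.0921125221592449
scene {'fx': 481.7875620545081, 'fy': 481.7875620545081, 'cx': 324.41644951331654, 'cy': 232.60058232732314, 'camera_from_world': array([[ 0.58739899, -0.80920572,  0.01218731, -0.40422467],
       [ 0.47170608,  0.35456843,  0.80732559, -0.33233304],
       [-0.65761372, -0.46847341,  0.58998039, -0.60699497],
       [ 0.        ,  0.        ,  0.        ,  1.        ]])}
side {'fx': 609.2759534320861, 'fy': 609.2759534320861, 'cx': 322.102609653643, 'cy': 239.8693466249311, 'camera_from_world': array([[-0.95656922, -0.29116999,  0.01397712,  0.56843724],
       [ 0.19584751, -0.60641628,  0.77065106, -0.20102869],
       [-0.2159145 ,  0.73991847,  0.63710406, -1.18675236],
       [ 0.        ,  0.        ,  0.        ,  1.        ]])}
wrist {'fx': 353.5165630938281, 'fy': 353.5165630938281, 'cx': 323.80271756528856, 'cy': 236.5962181352368, 'camera_from_world': array([[ 9.99998198e-01,  5.34306777e-04, -1.82141967e-03,
        -6.23564596e-01],
       [-9.65346804e-04,  9.69361309e-01, -2.45637376e-01,
         2.85835603e-02],
       [ 1.63436804e-03,  2.45638692e-01,  9.69360079e-01,
        -3.90109661e-01],
       [ 0.00000000e+00,  0.00000000e+00,  0.00000000e+00,
         1.00000000e+00]])}
```

View pics/scene0.png

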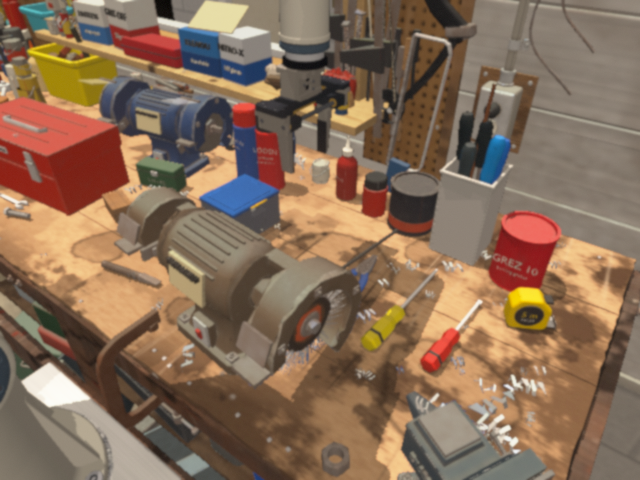

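View pics/side0.png

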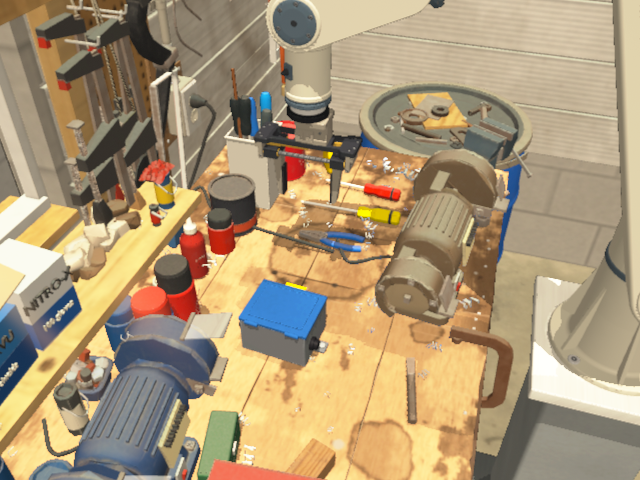

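View pics/wrist0.png

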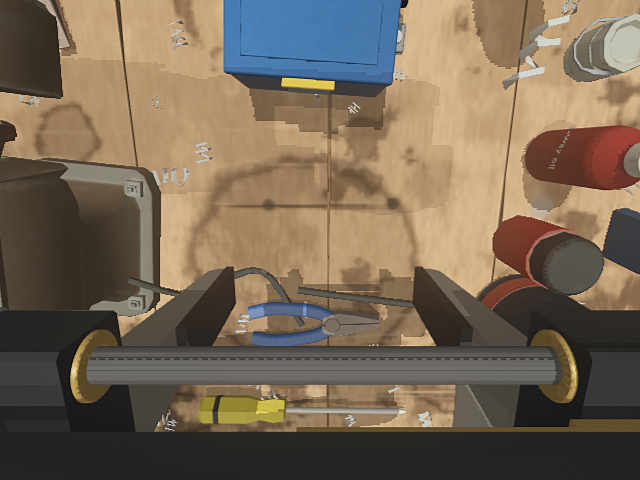

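Run:
```python
import cv2
a=cv2.imread('pics/side0.png');b=cv2.imread('pics/scene0.png');w=cv2.imread('pics/wrist0.png')
cv2.imwrite('pics/c1.png',cv2.resize(a[165:245,290:420],None,fx=6,fy=6,interpolation=2))
cv2.imwrite('pics/c2.png',cv2.resize(a[270:370,230:340],None,fx=6,fy=6,interpolation=2))
cv2.imwrite('pics/c3.png',cv2.resize(b[260:380,350:500],None,fx=5,fy=5,interpolation=2))
cv2.imwrite('pics/c4.png',cv2.resize(w[0:130,210:420],None,fx=3.8,fy=3.8,interpolation=2))
```

```text
(no output)
```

View pics/c1.png

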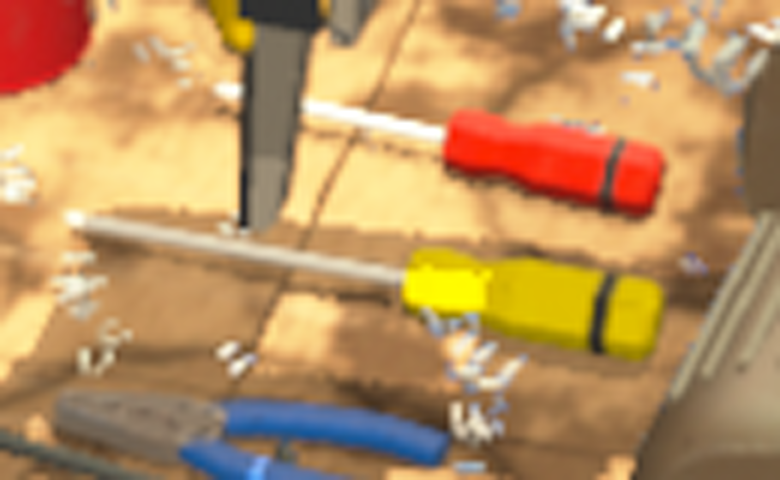

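View pics/c2.png

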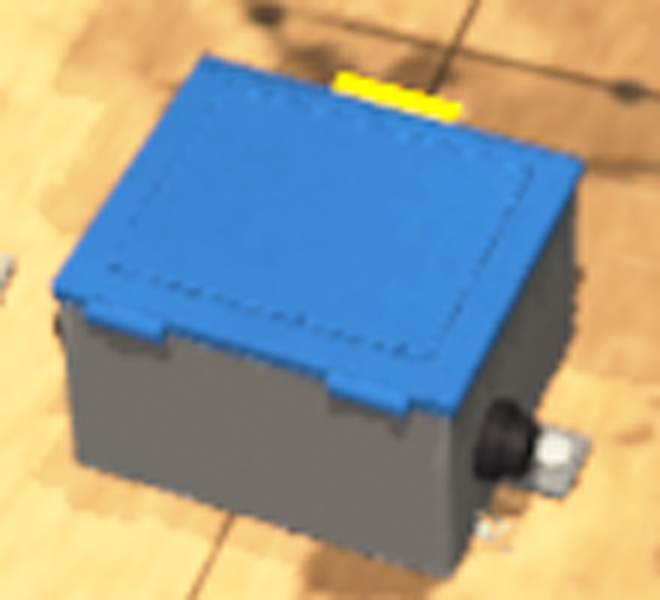

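View pics/c3.png

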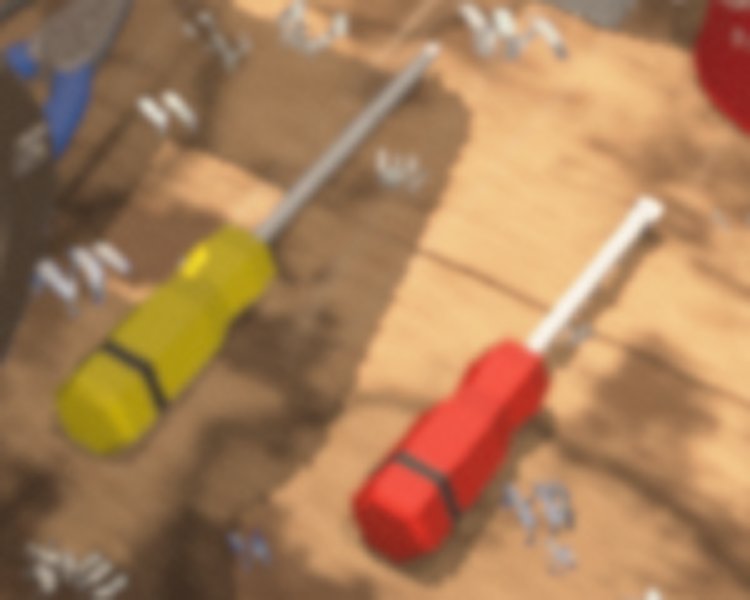

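View pics/c4.png

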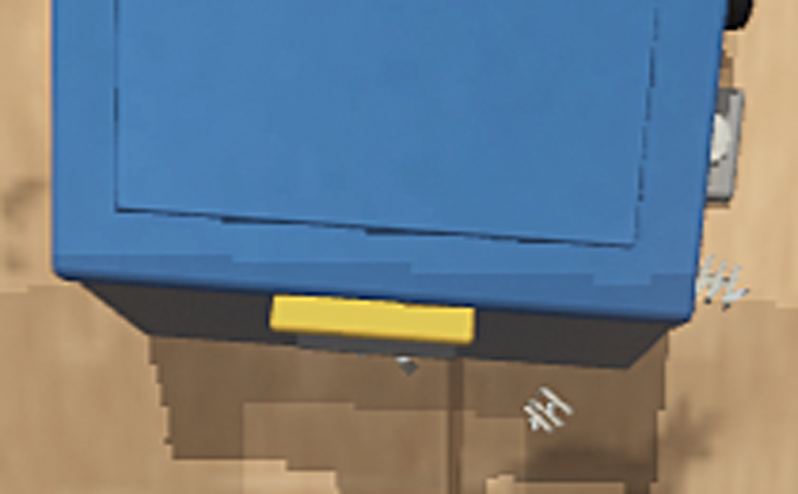

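```bash
cat > h.py <<'E'
import numpy as np
from workcell import calibration
def ray(n,u,v,z,c=None):
    c=c or calibration(n);T=np.linalg.inv(c['camera_from_world'])
    d=T[:3,:3]@np.array([(u-c['cx'])/c['fx'],-(v-c['cy'])/c['fy'],-1]);o=T[:3,3]
    return (o+d*(z-o[2])/d[2])
def proj(n,p,c=None):
    c=c or calibration(n);q=c['camera_from_world']@np.append(p,1)
    return np.array([c['cx']-c['fx']*q[0]/q[2],c['cy']+c['fy']*q[1]/q[2]])
E
python3 - <<'E'
from h import *
np.set_printoptions(precision=4,suppress=True)
P=[ray('side',*p,.085) for p in[(264.5,279.5),(327,296.7),(305.8,338.3),(239.5,318.7)]]
for p in P:print('box',p)
for i in range(4):print(np.linalg.norm(P[i]-P[(i+1)%4]))
c=np.mean(P,0);print('c',c)
print('wrist',ray('wrist',225,67.9,.085),ray('wrist',392.4,79,.085))
print('tipside',ray('side',326.3,180,.014),'butt',ray('side',400,195.3,.014))
print('tipscene',ray('scene',480,301,.014),'butt',ray('scene',430.4,364.4,.014))
E
```

```text
box [0.6757 0.1222 0.085 ]
box [0.5461 0.1304 0.085 ]
box [0.5522 0.2409 0.085 ]
box [0.6815 0.2329 0.085 ]
0.12988030142716717
0.11064653365390881
0.1295931090612559
0.11087627704557959
c [0.6139 0.1816 0.085 ]
wrist [0.5468 0.1282 0.085 ] [0.6775 0.1202 0.085 ]
tipside [ 0.6889 -0.3479  0.014 ] butt [ 0.4926 -0.3399  0.014 ]
tipscene [ 0.6826 -0.3555  0.014 ] butt [ 0.4975 -0.3458  0.014 ]
```

Run:
```python
from h import *
np.set_printoptions(precision=3,suppress=True)
for n,p in dict(contL=(433,245),contR=(482,262),can=(515,287),canL=(490,275),tape=(525,330),viseT=(412,400),viseL=(405,455),viseR=(470,405),motorflange=(345,330),mot_base=(270,380)).items():print(n,ray('scene',*p,0.0))
c=calibration('wrist');print(np.linalg.inv(c['camera_from_world'])[:3,3])
```

```text
contL [ 0.803 -0.206  0.   ]
contR [ 0.811 -0.313  0.   ]
can [ 0.776 -0.392  0.   ]
canL [ 0.781 -0.341  0.   ]
tape [ 0.676 -0.443  0.   ]
viseT [ 0.432 -0.35   0.   ]
viseL [ 0.349 -0.382  0.   ]
viseR [ 0.476 -0.424  0.   ]
motorflange [ 0.488 -0.19   0.   ]
mot_base [ 0.332 -0.154  0.   ]
[0.624 0.068 0.384]
```

Request:
drive_tool([
  [[-5,-28,0],[0,0,-1.1]],
  [[-5,-28,0],[0,0,-1.1]],
  [[-5,-28,0],[0,0,-1.1]],
  [[-5,-28,0],[0,0,-1.1]],
  [[-5,-28,0],[0,0,-1.1]],
  [[-5,-28,0],[0,0,-1.1]],
  [[-5,-28,0],[0,0,-1.1]],
  [[-5,-28,0],[0,0,-1.1]],
])

```text
t: 0.82
eef_pos: [0.5844, -0.2252, 0.2224]
tool_rot: [-0.0, 0.949, 0.316, -0.0]
ft_force: [0.4, -0.4, 0.4]
finger_gap: 0.0917
```

Request:
drive_tool([
  [[-3,-20,0],[0,0,-1.1]],
  [[-3,-20,0],[0,0,-1.1]],
  [[-3,-20,0],[0,0,-1.1]],
  [[-3,-20,0],[0,0,-1.1]],
  [[-3,-20,0],[0,0,-1.1]],
  [[-3,-20,0],[0,0,-1.1]],
  [[0,0,0],[0,0,0]],
  [[0,0,0],[0,0,0]],
])

```text
t: 1.48
eef_pos: [0.5665, -0.3446, 0.2221]
tool_rot: [-0.0, 1.0, -0.021, -0.0]
ft_force: [-0.6, 0.4, -0.4]
finger_gap: 0.0918
```

Run:
```python
from h import *
from workcell import status,get_image
import cv2,json
s=status.observe();print(s['t'],s['eef_pos'],s['tool_rot'],s['q'])
c=calibration('wrist');json.dump({k:np.array(v).tolist() for k,v in c.items()},open('w1.json','w'))
cv2.imwrite('pics/wrist1.png',get_image('wrist')[:,:,::-1])
```

```text
1.4833 [ 0.56653907 -0.3446306   0.22214962] [-2.32104048e-04  9.99780213e-01 -2.09618715e-02 -2.67944090e-04] [-5.48837876e-01  4.12573541e-01  1.54558067e+00  1.41543667e-04
  1.18413521e+00  1.06383185e+00]
```

View pics/wrist1.png

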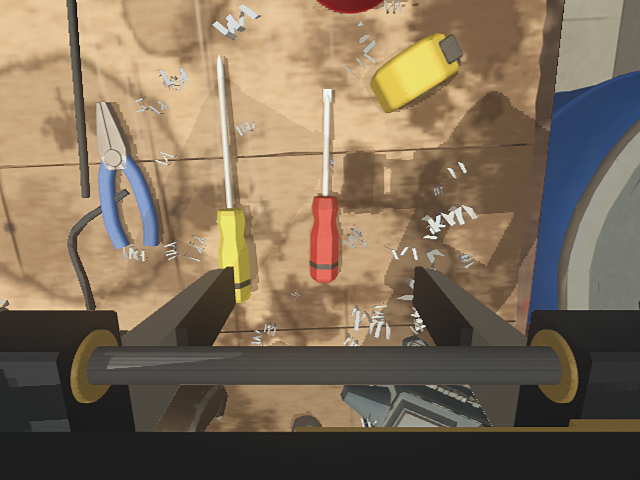

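Run:
```python
from h import *
import json
c={k:np.array(v) if k=='camera_from_world' else v for k,v in json.load(open('w1.json')).items()}
for n,p in dict(tip=(328,91),butt=(323,281),yel=(240,297),neck=(325.5,196)).items():print(n,ray('wrist',*p,.014,c))
b=ray('wrist',323,281,.014,c);t=ray('wrist',328,91,.014,c);d=t-b
print(np.linalg.norm(d),np.degrees(np.arctan2(d[1],d[0])),t-d/np.linalg.norm(d)*.133,b+d/np.linalg.norm(d)*.065)
```

```text
tip [ 0.68723203 -0.35397704  0.014     ]
butt [ 0.48951692 -0.34078212  0.014     ]
yel [ 0.47410872 -0.2462566   0.014     ]
neck [ 0.58446667 -0.34739559  0.014     ]
0.19815492063109258 -3.8180866231142807 [ 0.55452723 -0.34512072  0.014     ] [ 0.55437265 -0.3451104   0.014     ]
```

Request:
drive_tool([
  [[-6,0,-30],[0,0,-0.23]],
  [[-6,0,-30],[0,0,0]],
  [[0,0,-30],[0,0,0]],
  [[0,0,-30],[0,0,0]],
  [[0,0,-30],[0,0,0]],
  [[0,0,-25],[0,0,0]],
  [[0,0,-15],[0,0,0]],
  [[0,0,-12],[0,0,0]],
  [[0,0,0],[0,0,0]],
  [[0,0,0],[0,0,0]],
], jaw=0.7, newtons=50)

```text
t: 2.37
eef_pos: [0.5552, -0.3433, 0.0206]
tool_rot: [-0.0, 0.999, -0.032, -0.0]
ft_force: [0.4, 0.5, 0.3]
finger_gap: 0.0645
```

Request:
drive_tool([
  [[-1,-1,-9],[0,0,0]],
  [[0,0,0],[0,0,0]],
  [[0,0,0],[0,0,0]],
])

```text
t: 2.62
eef_pos: [0.5541, -0.3451, 0.012]
tool_rot: [0.0, 0.999, -0.033, 0.0]
ft_force: [-0.5, 0.5, 0.0]
finger_gap: 0.064
```

Request:
drive_tool([
  [[0,0,0],[0,0,0]],
  [[0,0,0],[0,0,0]],
  [[0,0,0],[0,0,0]],
  [[0,0,0],[0,0,0]],
  [[0,0,0],[0,0,0]],
  [[0,0,0],[0,0,0]],
], jaw=0)

```text
t: 3.12
eef_pos: [0.554, -0.345, 0.0117]
tool_rot: [-0.0, 0.999, -0.033, 0.0]
ft_force: [-1.0, 0.3, 0.9]
finger_gap: 0.0278
```

Request:
drive_tool([
  [[0,0,0],[0,0,0]],
  [[0,0,10],[0,0,0]],
  [[0,0,20],[0,0,0]],
  [[0,0,30],[0,0,0]],
  [[0,0,30],[0,0,0]],
  [[0,0,30],[0,0,0]],
  [[0,0,30],[0,0,0]],
  [[0,0,30],[0,0,0]],
  [[0,0,0],[0,0,0]],
])

```text
t: 3.87
eef_pos: [0.5567, -0.3467, 0.1989]
tool_rot: [0.002, 0.999, -0.033, 0.004]
ft_force: [0.7, -1.4, 0.2]
finger_gap: 0.0277
```

Request:
drive_tool([
  [[4,22,0],[0,0,1]],
  [[4,22,0],[0,0,1]],
  [[4,22,0],[0,0,1]],
  [[4,22,0],[0,0,1]],
  [[4,22,0],[0,0,1]],
  [[4,22,0],[0,0,1]],
  [[4,22,0],[0,0,1]],
  [[4,22,0],[0,0,1]],
  [[4,22,0],[0,0,1]],
  [[4,22,0],[0,0,1]],
  [[4,22,0],[0,0,1]],
  [[4,22,0],[0,0,1]],
])

```text
t: 4.87
eef_pos: [0.6017, -0.0799, 0.1914]
tool_rot: [-0.0, 0.827, 0.563, -0.0]
ft_force: [-0.1, -0.9, -1.9]
finger_gap: 0.0274
```

Request:
drive_tool([
  [[0,8,0],[0,0,1]],
  [[0,8,0],[0,0,1]],
  [[0,8,0],[0,0,1]],
  [[0,0,0],[0,0,0]],
  [[0,0,0],[0,0,0]],
])

```text
t: 5.28
eef_pos: [0.6017, -0.0568, 0.1915]
tool_rot: [-0.0, 0.731, 0.683, -0.0]
ft_force: [0.2, -0.2, -1.6]
finger_gap: 0.0276
```

Run:
```python
from h import *
from workcell import status,get_image
import cv2,json
s=status.observe();print(s['t'],s['eef_pos'],s['tool_rot'],s['q'],s['finger_gap'])
for n in['wrist','side']:cv2.imwrite(f'pics/{n}2.png',get_image(n)[:,:,::-1])
```

```text
5.2833 [ 0.60171473 -0.05684752  0.19146838] [-1.05915492e-04  7.30868130e-01  6.82518660e-01 -2.06788325e-04] [-9.65792931e-02  3.52266883e-01  1.70877784e+00 -1.92593862e-04
  1.08098042e+00 -2.80988427e-02] 0.02759553616461405
```

View pics/wrist2.png

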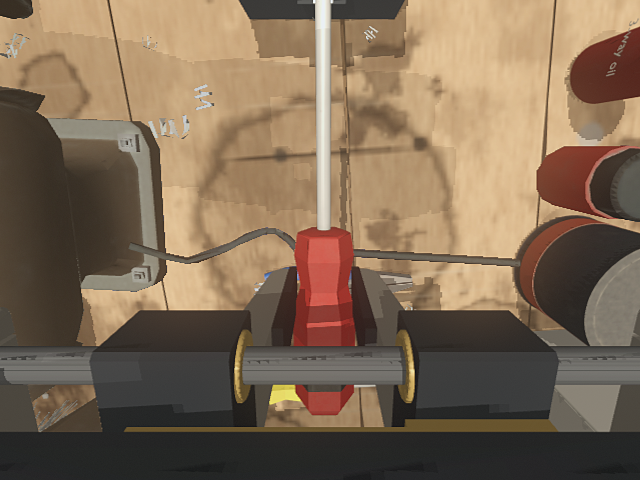

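View pics/side2.png

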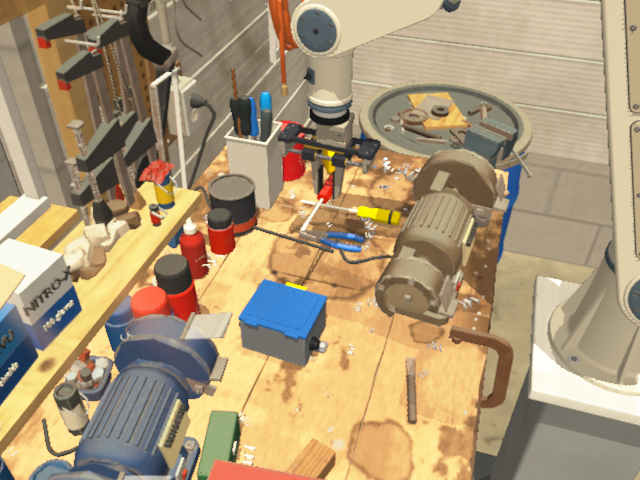

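Run:
```python
from h import *
import cv2
np.set_printoptions(precision=4,suppress=True)
d=np.array([.068,.9977,0]);g=np.array([.6017,-.0568,.1938])
for k in(-.065,0,.04,.08,.133):print(k,proj('side',g+k*d),proj('scene',g+k*d),proj('wrist',g+k*d))
a=cv2.imread('pics/side2.png');cv2.imwrite('pics/c5.png',cv2.resize(a[165:245,270:370],None,fx=7,fy=7,interpolation=2))
```

```text
-0.065 [338.8412 173.7888] [351.9933 196.1174] [324.6072 405.2378]
0 [328.0792 190.2437] [323.04   183.5053] [324.5913 291.1356]
0.04 [321.0393 201.0075] [306.3086 176.2171] [324.5799 209.7121]
0.08 [313.6534 212.3005] [290.3365 169.2596] [324.567  117.7463]
0.133 [303.2888 228.1477] [270.2574 160.5131] [324.5472 -24.1701]
```

View pics/c5.png

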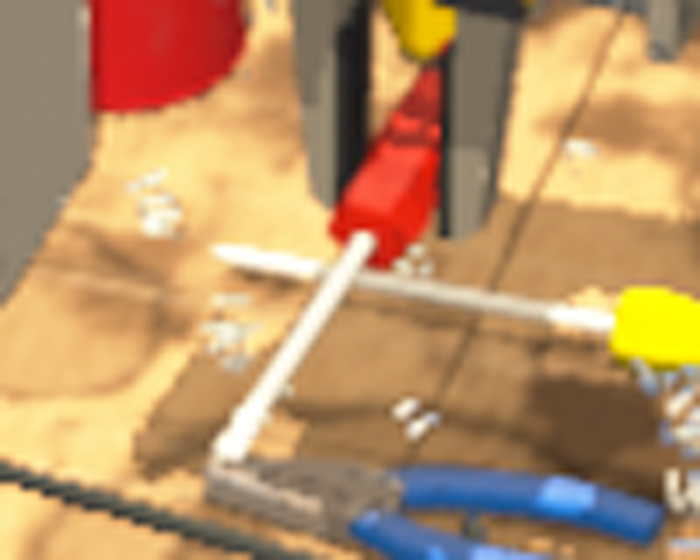

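Request:
drive_tool([
  [[0,0,-25],[0,0,0.08]],
  [[0,0,-25],[0,0,0]],
  [[0,0,-25],[0,0,0]],
  [[0,0,-25],[0,0,0]],
  [[0,0,-15],[0,0,0]],
  [[0,0,-8],[0,0,0]],
  [[0,12,0],[0,0,0]],
  [[0,12,0],[0,0,0]],
  [[0,0,0],[0,0,0]],
  [[0,0,0],[0,0,0]],
])

```text
t: 6.22
eef_pos: [0.6029, -0.032, 0.0699]
tool_rot: [0.001, 0.727, 0.687, 0.001]
ft_force: [0.6, 0.0, -0.8]
finger_gap: 0.0277
```

Run:
```python
from h import *
from workcell import status,get_image
import cv2,json
np.set_printoptions(precision=4,suppress=True)
s=status.observe();print(s['t'],s['eef_pos'],s['tool_rot'],s['finger_gap'])
g=np.array(s['eef_pos'])+[0,0,.0023];d=np.array([.0593,.9982,0])
for k in(0,.04,.08,.133):print(k,*[proj(n,g+k*d) for n in('side','scene','wrist')])
for n in['wrist','side','scene']:
  im=get_image(n)[:,:,::-1];cv2.imwrite(f'pics/{n}3.png',im)
  r=dict(wrist=(0,200,220,430),side=(190,320,230,350),scene=(160,260,180,330))[n]
  cv2.imwrite(f'pics/{n}3c.png',cv2.resize(im[r[0]:r[1],r[2]:r[3]],None,fx=5 if n!='wrist' else 3,fy=5 if n!='wrist' else 3,interpolation=2))
```

```text
6.2167 [ 0.6029 -0.032   0.0699] [0.0008 0.7267 0.6869 0.0007] 0.027655421767953388
0 [323.0443 243.5895] [312.5443 233.0871] [324.9894 292.2881]
0.04 [316.3764 255.1081] [297.3766 225.4594] [325.3676 211.0037]
0.08 [309.3955 267.1676] [282.8322 218.1452] [325.7947 119.2151]
0.133 [299.6247 284.0466] [264.4568 208.9044] [326.4536 -22.3858]
```

View pics/wrist3c.png

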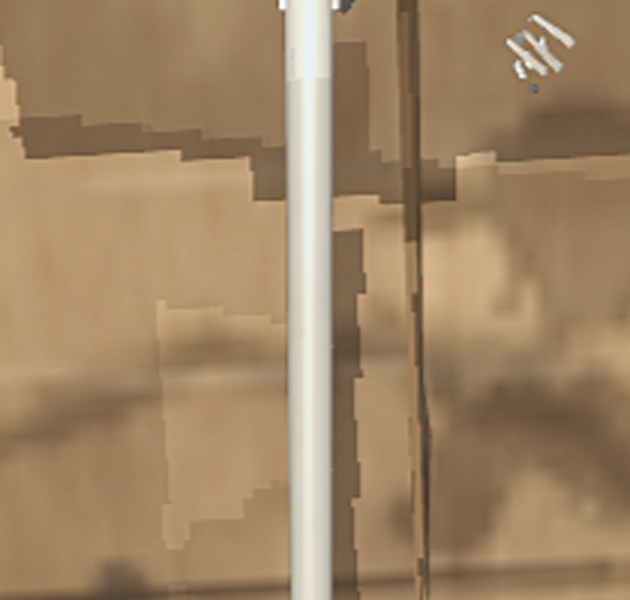

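View pics/side3c.png

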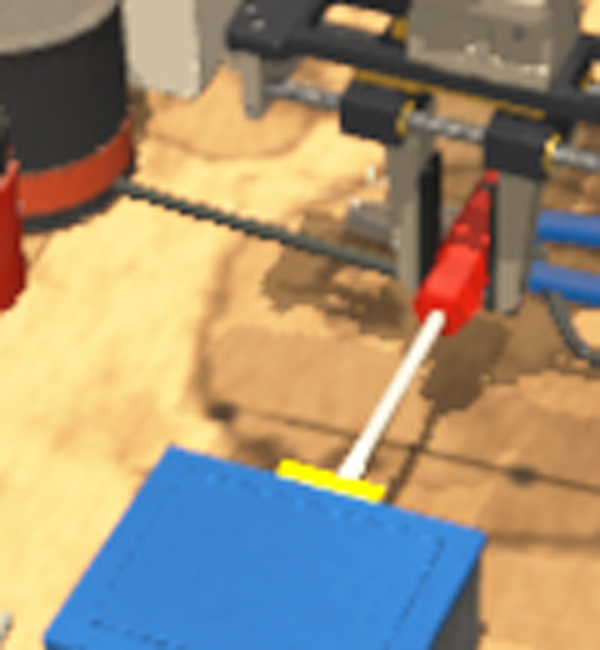

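View pics/scene3c.png

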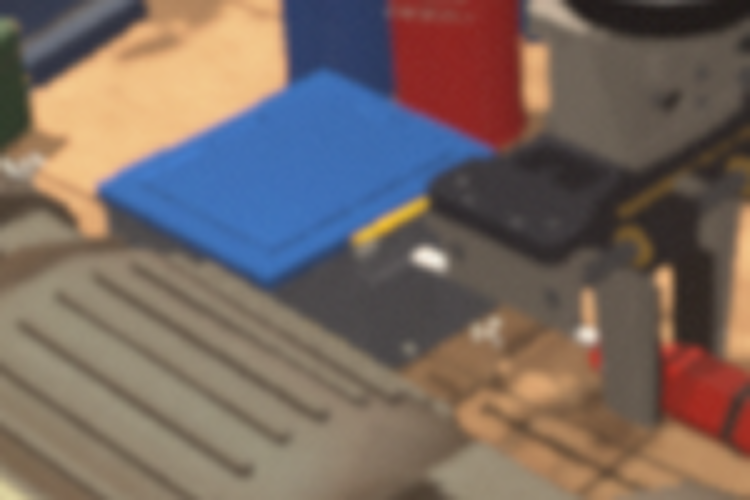

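Run:
```python
from h import *
import cv2
np.set_printoptions(precision=1,suppress=True)
o=np.array([.614,.1816,0]);ax=np.array([.0593,.9982,0]);ay=np.array([-.9982,.0593,0]);z=np.array([0,0,1])
P=lambda a,b,c:o+ax*a+ay*b+z*c
for n,p in dict(fn=(-.055,.065,.085),ff=(-.055,-.065,.085),bn=(.055,.065,.085),bf=(.055,-.065,.085),lipn=(-.063,.018,.08),lipn2=(-.055,.018,.085),notch=(-.063,0,.0705)).items():
  u=proj('scene',P(*p));v=proj('side',P(*p));print(n,u,(u-[180,160])*5,v,(v-[230,190])*5)
g=np.array([.6029,-.032,.0722]);
for k in(.125,.133):
  for dz in(0,-.005):
    u=proj('scene',g+k*ax+[0,0,dz]);print(k,dz,(u-[180,160])*5)
b=cv2.imread('pics/scene3.png');cv2.imwrite('pics/c6.png',cv2.resize(b[185:245,230:320],None,fx=8,fy=8,interpolation=1))
```

```text
fn [231.6 212.8] [258.  264.2] [327.1 296.8] [485.5 533.9]
ff [276.3 187.8] [481.5 138.8] [264.4 279.7] [172.1 448.7]
bn [197.  194.3] [ 84.8 171.6] [305.8 338.1] [379.  740.3]
bf [241.9 171.8] [309.7  59.2] [239.3 318.5] [ 46.3 642.6]
lipn [251.5 206.7] [357.3 233.3] [305.6 289.7] [377.8 498.3]
lipn2 [248.6 203.3] [343.  216.5] [304.  290.5] [370.1 502.5]
notch [258.  206.9] [389.9 234.5] [297.  290.8] [334.9 504.1]
0.125 0 [435.8 251.4]
0.125 -0.005 [436.5 261.4]
0.133 0 [422.3 244.6]
0.133 -0.005 [423.  254.5]
```

View pics/c6.png

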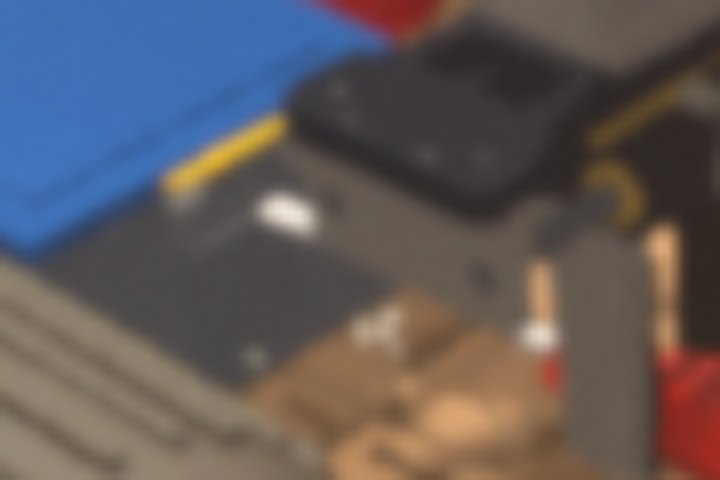

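Request:
drive_tool([
  [[0,0,0],[0.18,0,0]],
  [[0,5,0],[0,0,0]],
  [[0.5,6,0],[0,0,0]],
  [[0.5,6,0],[0,0,0]],
  [[0.5,6,0],[0,0,0]],
  [[0.5,6,0],[0,0,0]],
  [[0,6,0],[0,0,0]],
  [[0,0,0],[0,0,0]],
  [[0,0,0],[0,0,0]],
])

```text
t: 7.12
eef_pos: [0.604, 0.0025, 0.0685]
tool_rot: [-0.007, 0.727, 0.687, 0.006]
ft_force: [0.1, -0.6, -0.0]
finger_gap: 0.0274
```

```bash
cat > look.py <<'E'
import sys
from h import *
from workcell import status,get_image
import cv2
np.set_printoptions(precision=4,suppress=True)
i=sys.argv[1]
s=status.observe();print(s['t'],s['eef_pos'],s['tool_rot'],s['finger_gap'],s['ft_force'],s['wrist_torque'])
out=[]
for n in['side','scene']:
  im=get_image(n)[:,:,::-1];cv2.imwrite(f'pics/{n}{i}.png',im)
  r=dict(side=(225,325,235,345),scene=(160,250,190,330))[n]
  cv2.imwrite(f'pics/{n}{i}c.png',cv2.resize(im[r[0]:r[1],r[2]:r[3]],None,fx=5.5,fy=5.5,interpolation=2))
E
python3 look.py 4
```

```text
7.1167 [0.604  0.0025 0.0685] [-0.0069  0.7268  0.6868  0.0064] 0.027401813754807762 [ 0.1139 -0.636  -0.0127] [0.0464 0.0783 0.0331]
```

View pics/side4c.png

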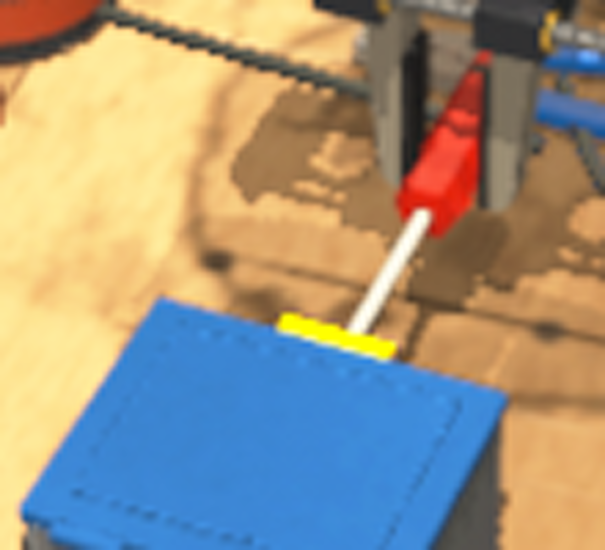

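View pics/scene4c.png

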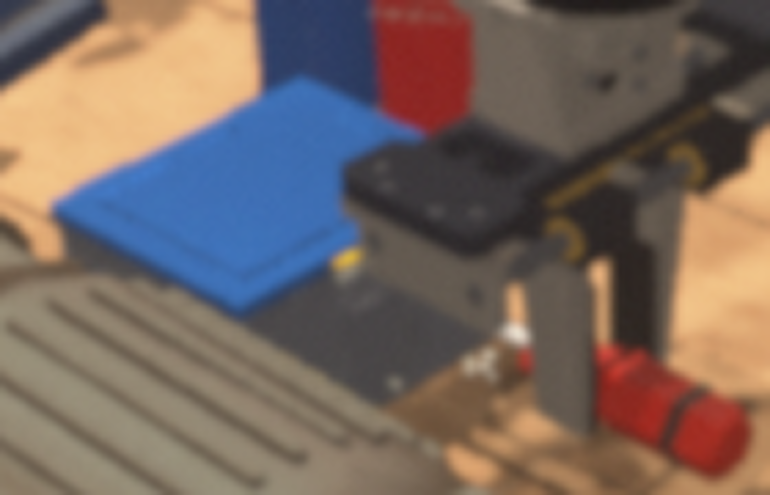

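Request:
drive_tool([
  [[0.5,6,0],[0,0,0]],
  [[0,6,0],[0,0,0]],
  [[0.5,6,0],[0,0,0]],
  [[0,6,0],[0,0,0]],
  [[0.5,6,0],[0,0,0]],
  [[0.5,6,0],[0,0,0]],
  [[0,0,0],[0,0,0]],
  [[0,0,0],[0,0,0]],
])

```text
t: 7.88
eef_pos: [0.606, 0.0385, 0.0686]
tool_rot: [-0.007, 0.727, 0.687, 0.006]
ft_force: [1.4, -0.6, -1.4]
finger_gap: 0.0274
```

```bash
python3 look.py 5
```

```text
7.8833 [0.606  0.0385 0.0686] [-0.0068  0.7268  0.6867  0.0064] 0.027372306422290715 [ 1.441  -0.5884 -1.3616] [ 0.0397 -0.0005 -0.0095]
```

View pics/side5c.png

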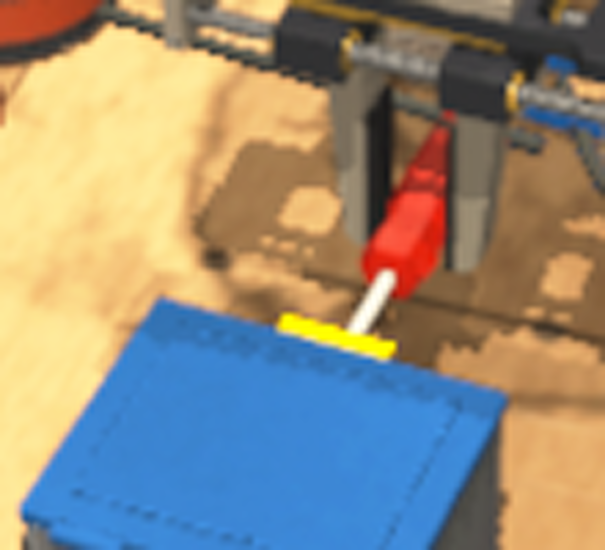

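Request:
drive_tool([
  [[0,0,-2.3],[0.25,-0.015,0]],
  [[0,0,-2.3],[0.25,-0.015,0]],
  [[0,0,-2.3],[0.25,-0.015,0]],
  [[0,0,-2.3],[0.25,-0.015,0]],
  [[0,0,-2.3],[0.25,-0.015,0]],
  [[0,0.3,-2.3],[0.25,-0.015,0]],
  [[0,0.3,-2.3],[0.25,-0.015,0]],
  [[0,0.3,-2.3],[0.25,-0.015,0]],
  [[0,0,0],[0,0,0]],
  [[0,0,0],[0,0,0]],
])

```text
t: 8.82
eef_pos: [0.6059, 0.0379, 0.05]
tool_rot: [-0.078, 0.723, 0.682, 0.082]
ft_force: [-1.5, -2.1, -1.9]
finger_gap: 0.0277
```

```bash
python3 look.py 6
```

```text
8.8167 [0.6059 0.0379 0.05  ] [-0.0781  0.7227  0.6817  0.0822] 0.027674996365741625 [-1.491  -2.149  -1.9485] [-0.9063  0.1502 -0.05  ]
```

View pics/side6c.png

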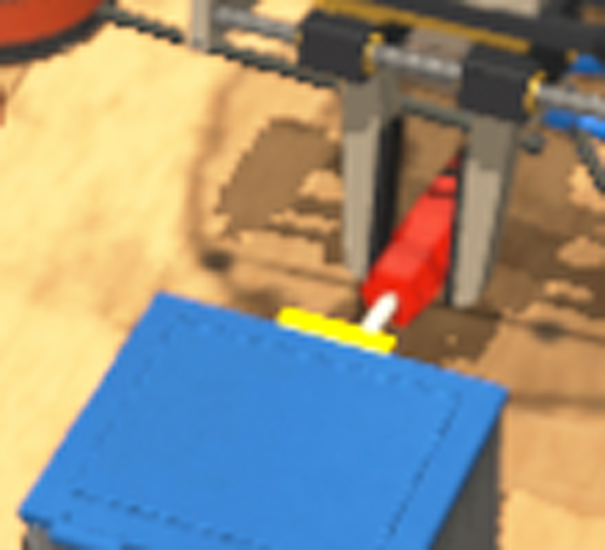

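View pics/scene6c.png

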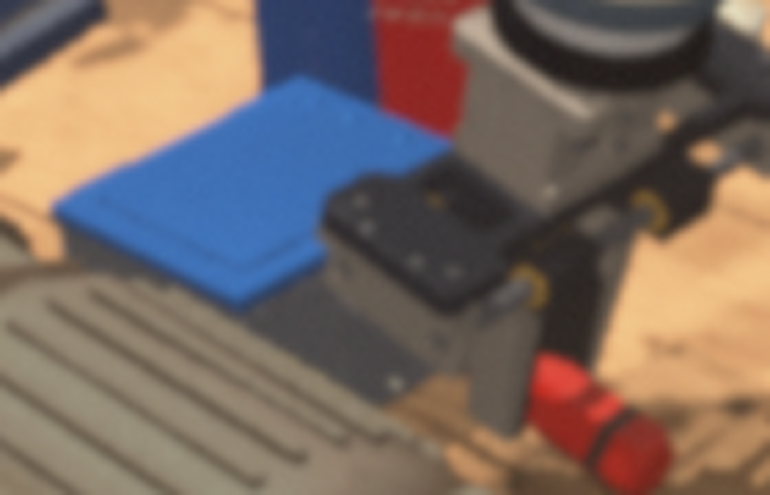

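Request:
drive_tool([
  [[0,0.5,-2.3],[0.25,-0.015,0]],
  [[0,0.5,-2.3],[0.25,-0.015,0]],
  [[0,0.5,-2.3],[0.25,-0.015,0]],
  [[0,0.5,-2.3],[0.25,-0.015,0]],
  [[0,0,0],[0,0,0]],
  [[0,0,0],[0,0,0]],
])

```text
t: 9.42
eef_pos: [0.606, 0.0403, 0.0408]
tool_rot: [-0.113, 0.717, 0.677, 0.12]
ft_force: [-0.1, -4.8, -2.1]
finger_gap: 0.0277
```

```bash
python3 look.py 7
```

```text
9.4167 [0.606  0.0403 0.0408] [-0.1134  0.7172  0.677   0.12  ] 0.027680786945933716 [-0.1378 -4.8182 -2.1096] [-1.1614  0.1314 -0.0611]
```

View pics/side7c.png

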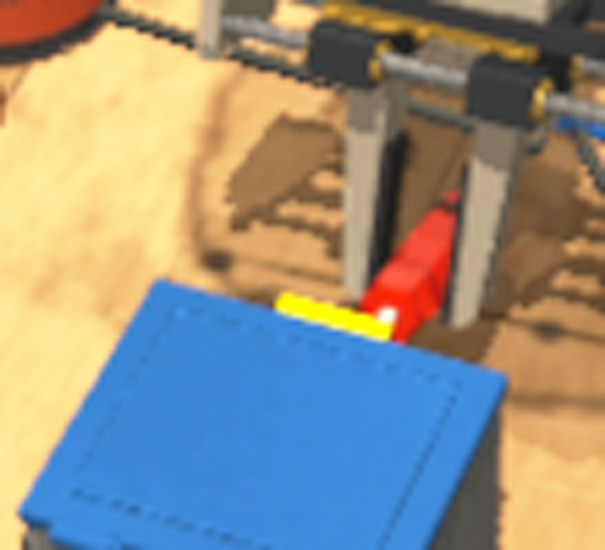

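View pics/scene7c.png

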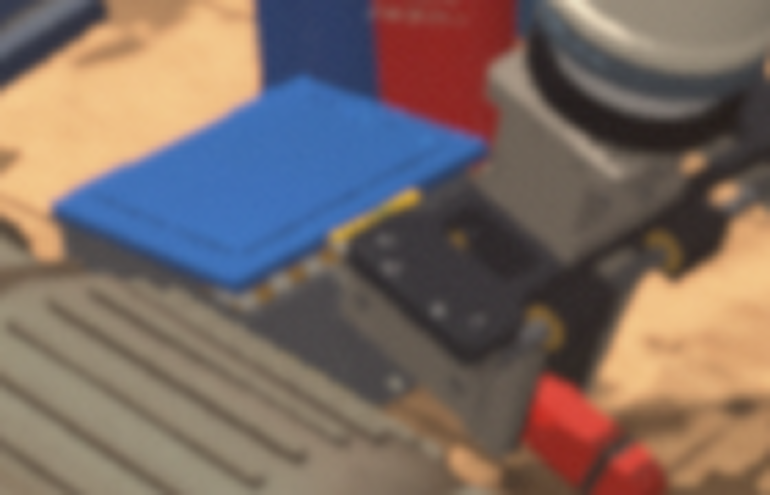

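Run:
```python
from h import *
np.set_printoptions(precision=1,suppress=True)
o=np.array([.614,.1816,0]);ax=np.array([.0593,.9982,0]);ay=np.array([-.9982,.0593,0]);z=np.array([0,0,1])
for th in(0,.03,.055,.08,.09,.1,.12):
  c,s=np.cos(th),np.sin(th);r=[]
  for b in(.065,-.065):
    a,h=-.110,.009
    x=.055+a*c+h*s; zz=.076-a*s+h*c
    P=o+ax*x+ay*b+z*zz
    r+=[(proj('side',P)-[235,225])*5.5,(proj('scene',P)-[190,160])*5.5]
  print(th,*r)
```

```text
0 [506.5 394.8] [228.8 290.6] [161.8 301. ] [474.6 152.7]
0.03 [506.4 388.6] [227.3 282.9] [161.  294.8] [473.7 145.3]
0.055 [506.2 383.6] [226.  276.3] [160.3 289.8] [472.7 139. ]
0.08 [506.  378.7] [224.4 269.7] [159.4 284.9] [471.7 132.8]
0.09 [505.8 376.8] [223.8 267.1] [159.1 282.9] [471.2 130.2]
0.1 [505.7 374.9] [223.1 264.4] [158.7 281. ] [470.7 127.7]
0.12 [505.4 371.1] [221.8 259. ] [157.9 277.3] [469.7 122.6]
```

Request:
drive_tool([
  [[0,0.4,-1.6],[0.18,-0.01,0]],
  [[0,0,0],[0,0,0]],
  [[0,0,0],[0,0,0]],
])

```text
t: 9.77
eef_pos: [0.6062, 0.0412, 0.0396]
tool_rot: [-0.12, 0.716, 0.676, 0.127]
ft_force: [-0.2, -3.5, -0.5]
finger_gap: 0.0276
```

```bash
python3 look.py 8
```

```text
9.7667 [0.6062 0.0412 0.0396] [-0.12    0.7159  0.676   0.1271] 0.02755831273364822 [-0.1605 -3.4519 -0.5476] [-0.942   0.016  -0.0548]
```

View pics/side8c.png

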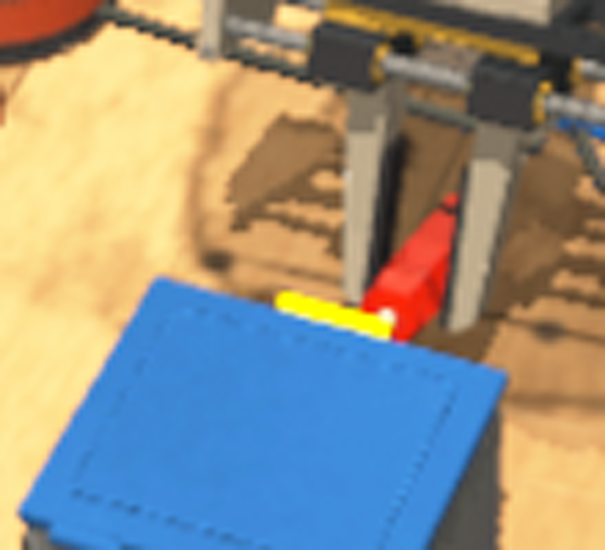

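Request:
drive_tool([
  [[0,-0.6,2.8],[-0.3,0.017,0]],
  [[0,-0.6,2.8],[-0.3,0.017,0]],
  [[0,-0.5,2.8],[-0.3,0.017,0]],
  [[0,-0.4,2.8],[-0.3,0.017,0]],
  [[0,-0.3,2.8],[-0.3,0.017,0]],
  [[0,0,2.8],[-0.3,0.017,0]],
  [[0,0,2.8],[-0.3,0.017,0]],
  [[0,0,2.8],[-0.3,0.017,0]],
  [[0,0,2.8],[-0.3,0.017,0]],
  [[0,0,2.8],[-0.3,0.017,0]],
  [[0,0,0],[0,0,0]],
  [[0,0,0],[0,0,0]],
])

```text
t: 10.87
eef_pos: [0.6059, 0.0399, 0.0676]
tool_rot: [-0.013, 0.727, 0.687, 0.014]
ft_force: [-0.3, 0.4, -1.2]
finger_gap: 0.0276
```

```bash
python3 look.py 9
```

```text
10.8667 [0.6059 0.0399 0.0676] [-0.0133  0.7265  0.6869  0.014 ] 0.027590979383890858 [-0.3061  0.4085 -1.1839] [ 0.0126 -0.0102  0.0483]
```

View pics/side9c.png

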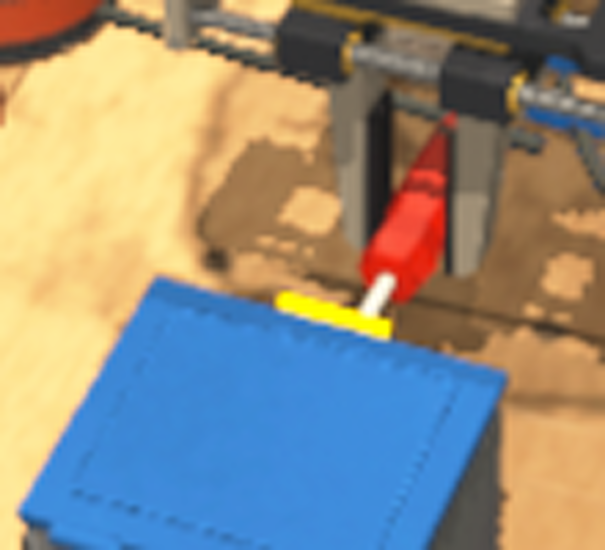

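View pics/scene9c.png

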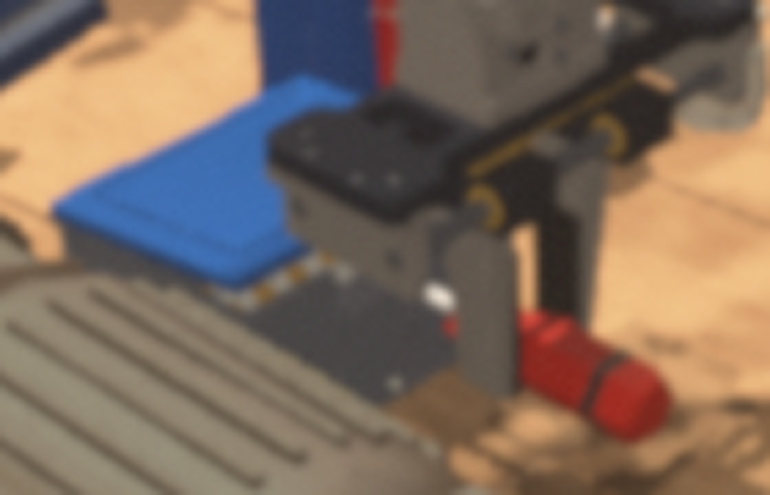

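Request:
drive_tool([
  [[-0.5,-8,0],[0,0,0]],
  [[-0.5,-10,0],[0,0,0]],
  [[-0.6,-10,0],[0,0,0]],
  [[-0.6,-10,0],[0,0,0]],
  [[-0.6,-10,0],[0,0,0]],
  [[-0.6,-10,0],[0,0,0]],
  [[-0.6,-10,0],[0,0,0]],
  [[-0.6,-10,0],[0,0,0]],
  [[-0.6,-10,0],[0,0,0]],
  [[-0.6,-10,0],[0,0,0]],
  [[0,0,0],[0,0,0]],
  [[0,0,0],[-0.3,0,0]],
])

```text
t: 11.97
eef_pos: [0.6002, -0.0605, 0.0674]
tool_rot: [-0.002, 0.728, 0.686, 0.003]
ft_force: [0.2, 0.3, -1.5]
finger_gap: 0.0278
```

Request:
drive_tool([
  [[0,0,20],[0,0,0]],
  [[0,0,25],[0,0,0]],
  [[0,0,25],[0,0,0]],
  [[0,0,25],[0,0,0]],
  [[0,0,25],[0,0,0]],
  [[0,0,0],[0,0,0]],
])

```text
t: 12.47
eef_pos: [0.603, -0.0591, 0.1925]
tool_rot: [0.001, 0.727, 0.687, 0.005]
ft_force: [1.4, -0.0, -0.9]
finger_gap: 0.0276
```

Request:
drive_tool([
  [[-4,-22,0],[0,0,-1]],
  [[-4,-22,0],[0,0,-1]],
  [[-4,-22,0],[0,0,-1]],
  [[-4,-22,0],[0,0,-1]],
  [[-4,-22,0],[0,0,-1]],
  [[-4,-22,0],[0,0,-1]],
  [[-4,-22,0],[0,0,-1]],
  [[-4,-22,0],[0,0,-1]],
  [[-4,-22,0],[0,0,-1]],
  [[-4,-22,0],[0,0,-1]],
  [[-4,-22,0],[0,0,-1]],
  [[-4,-22,0],[0,0,-1]],
])

```text
t: 13.47
eef_pos: [0.5516, -0.3237, 0.1863]
tool_rot: [0.0, 0.992, 0.126, 0.003]
ft_force: [0.1, 0.6, -2.0]
finger_gap: 0.0272
```

Request:
drive_tool([
  [[0,-7,0],[0,0,-1]],
  [[0,0,0],[0,0,-1]],
  [[0,0,0],[0,0,-1]],
  [[0,0,0],[0,0,0]],
  [[0,0,0],[0,0,0]],
])

```text
t: 13.88
eef_pos: [0.5519, -0.3298, 0.1866]
tool_rot: [0.001, 1.0, -0.027, 0.003]
ft_force: [0.0, 0.2, -2.3]
finger_gap: 0.0275
```

Run:
```python
from h import *
from workcell import status,get_image
import cv2
s=status.observe();print(s['t'],s['eef_pos'],s['tool_rot'],s['finger_gap'])
for n in['wrist','side','scene']:cv2.imwrite(f'pics/{n}10.png',get_image(n)[:,:,::-1])
a=cv2.imread('pics/side10.png');cv2.imwrite('pics/c10.png',cv2.resize(a[160:330,230:420],None,fx=3.5,fy=3.5,interpolation=2))
a=cv2.imread('pics/scene10.png');cv2.imwrite('pics/c11.png',cv2.resize(a[160:390,190:510],None,fx=2.4,fy=2.4,interpolation=2))
```

```text
13.8833 [ 0.55192233 -0.32976977  0.18656129] [ 6.32718729e-04  9.99630842e-01 -2.70251495e-02  2.72391921e-03] 0.027538971901309255
```

View pics/c10.png

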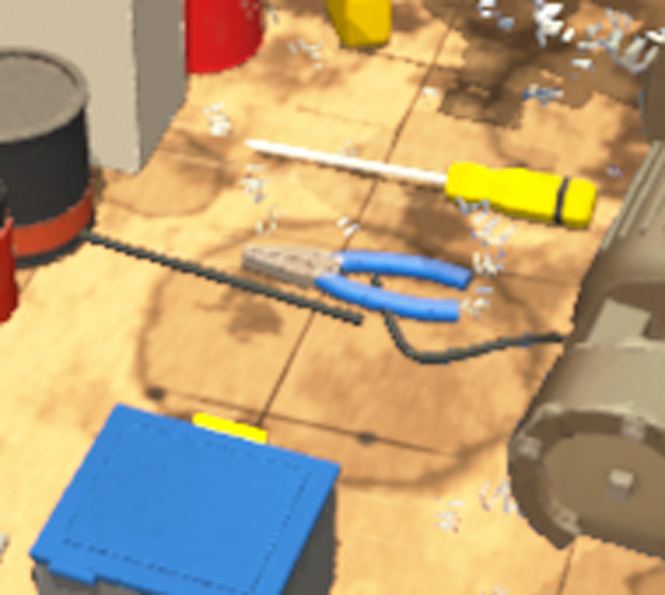

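View pics/c11.png

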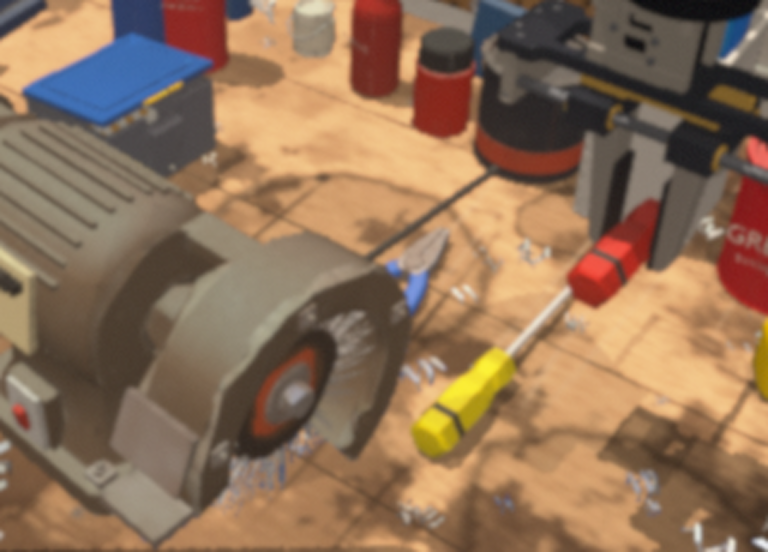

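Request:
drive_tool([
  [[1,-7,-20],[0,0,0]],
  [[0,-8,-30],[0,0,0]],
  [[0,0,-30],[0,0,0]],
  [[0,0,-30],[0,0,0]],
  [[0,0,-25],[0,0,0]],
  [[0,0,-15],[0,0,0]],
  [[0,0,-8],[0,0,0]],
  [[0,0,-5],[0,0,0]],
  [[0,0,0],[0,0,0]],
  [[0,0,0],[0,0,0]],
])

```text
t: 14.87
eef_pos: [0.5538, -0.3454, 0.0252]
tool_rot: [0.001, 1.0, -0.028, 0.004]
ft_force: [0.9, -0.3, -1.0]
finger_gap: 0.0278
```

Request:
drive_tool([
  [[0,0,-4],[0,0,0]],
  [[0,0,-3],[0,0,0]],
  [[0,0,-3],[0,0,0]],
  [[0,0,-2],[0,0,0]],
  [[0,0,0],[0,0,0]],
  [[0,0,0],[0,0,0]],
])

```text
t: 15.37
eef_pos: [0.5531, -0.3451, 0.0123]
tool_rot: [0.001, 1.0, -0.029, 0.003]
ft_force: [0.4, 0.2, -0.4]
finger_gap: 0.0274
```

Run:
```python
from h import *
from workcell import status,get_image
import cv2
s=status.observe();print(s['t'],s['eef_pos'],s['ft_force'],s['wrist_torque'])
a=get_image('scene')[:,:,::-1];cv2.imwrite('pics/c12.png',cv2.resize(a[230:390,350:510],None,fx=3.7,fy=3.7,interpolation=2))
```

```text
15.3667 [ 0.55314477 -0.34508568  0.01231616] [ 0.38399388  0.15484248 -0.40377586] [0.05627623 0.10211018 0.02252963]
```

View pics/c12.png

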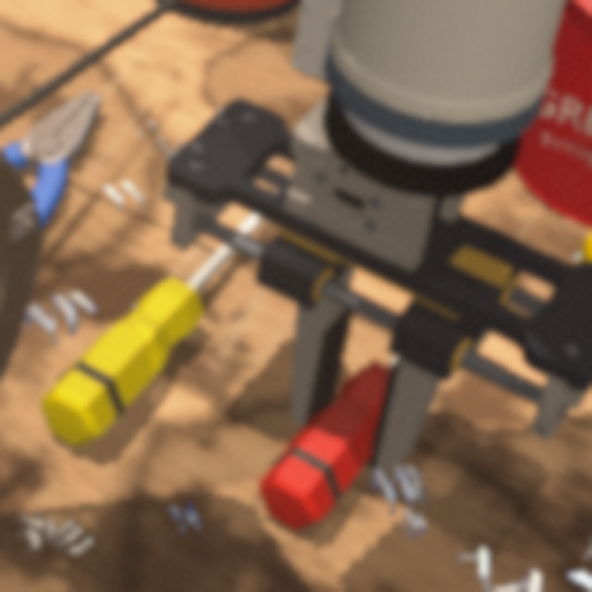

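Driver is basically down on the bench. Release gently and retreat.

Request:
drive_tool([
  [[0,0,0],[0,0,0]],
  [[0,0,0],[0,0,0]],
  [[0,0,0],[0,0,0]],
  [[0,0,0],[0,0,0]],
  [[0,0,0],[0,0,0]],
  [[0,0,0],[0,0,0]],
], jaw=0.65)

```text
t: 15.92
eef_pos: [0.5533, -0.3451, 0.0125]
tool_rot: [0.001, 1.0, -0.029, 0.003]
ft_force: [-0.3, -0.6, 0.1]
finger_gap: 0.0599
```

Request:
drive_tool([
  [[0,0,10],[0,0,0]],
  [[0,0,25],[0,0,0]],
  [[0,0,30],[0,0,0]],
  [[0,0,30],[0,0,0]],
  [[0,0,30],[0,0,0]],
  [[0,0,30],[0,0,0]],
  [[0,0,20],[0,0,0]],
  [[0,0,0],[0,0,0]],
  [[0,0,0],[0,0,0]],
  [[0,0,0],[0,0,0]],
])

```text
t: 16.75
eef_pos: [0.5527, -0.3448, 0.1869]
tool_rot: [0.001, 1.0, -0.029, 0.003]
ft_force: [0.0, 0.4, -0.2]
finger_gap: 0.06
```

Run:
```python
from h import *
from workcell import status,get_image
import cv2
s=status.observe();print(s['t'],s['eef_pos'],s['ft_force'],s['finger_gap'])
for n in['wrist','side']:cv2.imwrite(f'pics/{n}13.png',get_image(n)[:,:,::-1])
a=cv2.imread('pics/side13.png');cv2.imwrite('pics/c13.png',cv2.resize(a[225:325,235:345],None,fx=5.5,fy=5.5,interpolation=2))
```

```text
16.75 [ 0.55266751 -0.3447609   0.18692168] [ 0.02407683  0.41701815 -0.22747278] 0.060015265510437385
```

View pics/wrist13.png

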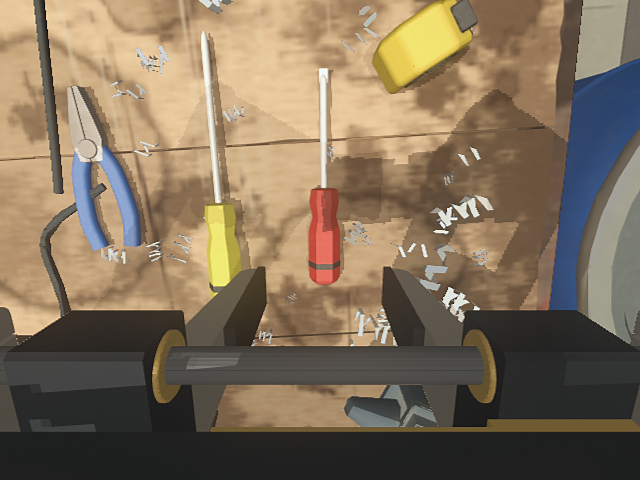

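View pics/c13.png

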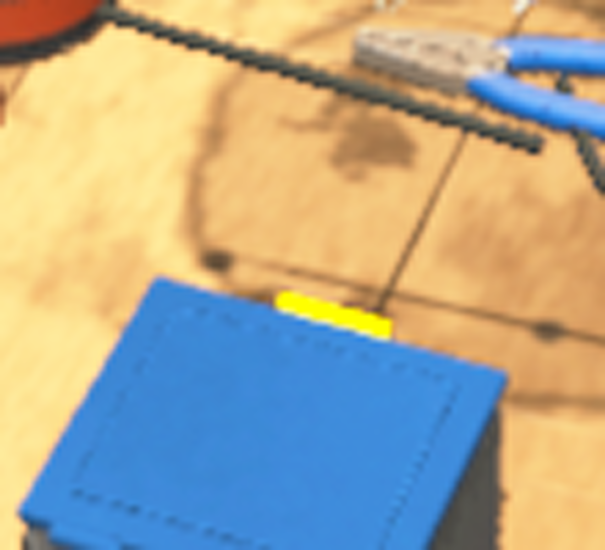

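The wrist view shows the driver lying free on the bench, tip at about (323,72) and butt at (322,283). In the side view the cover is still up, with its front corners at (160,280) and (507,375) in the crop, about 0.1 rad.

```bash
python3 -c "
from workcell import robot
print(robot.close_job())"
```

```text
the job is handed in; nothing more can be done
None
```

The cover is pried up and the red screwdriver is back on the bench, released. I handed the job in shortly after t = 16.75 s, well inside the 54 s limit; no verdict is reported.

- **Insertion:** I gripped the handle, turned the blade towards the box and pushed it about 45 mm past the face. The reading at the end of the push showed a force of about 2 N.
- **Prying:** I lowered the handle about 29 mm while tilting it about 19° in all. I then levelled it and pulled the blade straight out.
- **Cover:** In the last side picture the front corners match about 0.1 rad, or roughly 11 mm up. It did not drop after the blade came out. Part-way through prying, the scene camera read lower (about 0.07 rad, against 0.085 rad from the side camera). That camera showed a constant offset of 2–3 pixels on the box, so I relied on the side view.
- **Screwdriver:** It lies flat near where it started, with its tip about 0.5 m from the box. The gripper is open, about 0.19 m above the bench and touching nothing.
- **Fingers and box:** By my estimate the fingers stayed more than 70 mm from the box. The largest force in my readings was about 5 N, during the levering.

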